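# Load a cell into a rotary tester and index it under the test head

### The arm

A 6-joint arm with a two-finger parallel gripper is mounted at the origin on the work surface. World frame = base frame: x ahead of the robot, y to its left, z up, the work surface at z = 0. Lengths are in mm, angles in rad, forces in N, time in s.
With the tool pointing down it reaches from about 275 to 750 mm from the base axis. Payload 10.2 kg.
Tool frame: the origin (TCP) lies midway between the tips of the shut fingers; the grasp point (between the pads) lies 19 mm behind it; z points along the fingers, y is the line along which they close (so a half turn about z gives the same grasp; the last joint's range is limited). The gripper opens to 85 mm and grips with 20 to 120 N. Pads are 22 mm wide; open, the fingers measure 114 mm over their backs; the gripper's body (76 mm by 85 mm) begins 54 mm behind the grasp point. The pads swing forward as they close: fully open they stand 13 mm farther back than shut.
Start: joints at [0.994, 0.313, 1.498, -0, 1.331, -0.223], TCP at [181.907, 492.485, 231.294] pointing down, gripper open.
Joint ranges: [-2.94, 2.94], [-0.97, 2.17], [0.19, 2.56], [-1.23, 4.37], [0.02, 3.11], [-2.88, 2.88]. Speed limits (rad/s): [2.39, 2.39, 3.01, 3.14, 3.14, 3.14].

### API

Orientations are given as a unit quaternion [w, x, y, z].
In Python, from rig import ctrl gives the robot as it stands.
- The arm moves only by the tool send_rows, never from a script. Its argument "targets" is a list of rows, each a list of 7 numbers: the closure, from -1 (fully open) to 1 (shut), so that 0 is half open, then the shift along the tool's x, y, z in m, then the turn, a rotation vector about the tool's x, y, z in rad. In form: [[claw, dx, dy, dz, ax, ay, az], ...]. A call has exactly 10 rows; each row shifts and turns the commanded pose from where the row before left it, along the tool's axes as they then stand; what a row does not reach is not made up. A row lasts 1/8 s, in which the tool goes at most 62.5 mm and 10.7 degrees, less where a joint would pass 70% of its speed; a pose out of reach is approached as far as the arm can. A call with a gripper value outside its range is refused whole. The fingers move at their own pace and stop on an object; "squeeze" is the grip in N (left out, the last holds). Time passes only in rows, so rows that do not move let the fingers close, or fill a call up. It gives the time, the measured TCP pose, the force, the opening and the grip force at its end, in the units of the state.
- ctrl.sense(): the state, without advancing time (a new reading comes with each control period).
- ctrl.capture(name): name is "side" or "top"; returns a dict with "img" (384x512x3 uint8, red, green, blue), "camera_matrix" (3x3 intrinsics, pixels), "R" (3x3) and "t" (3): a world point X has camera coordinates R X + t. Camera axes: x right, y down, z forward; pixel columns grow to the right and rows downward; lengths in mm; the calibration is good to about 2 mm. A picture is of the moment at which its call begins. There is no depth.
- ctrl.finish_job(): hands the job in; it is judged then, once.
Trained networks look in a picture, given as the dict that the camera call returned (one of the last four; its "shot" number tells which), for a name from the list of things; names that differ only in an ending like _2 or _b are one class to them, and where a whole thing is asked for, a point or a joint stands for the part that bears it (a point fixed in the world has none). Each returns a list of dicts, best first, with "score" (0 to 1); they miss things now and then, are a little off and sometimes report something else, mostly with a low value. They report only what shows in the picture. A call takes as long as a camera call. They do not tell look-alikes from the thing itself.
- ctrl.boxes_of(query, picture): "extent" ([left, top, width, height] in pixels, round what is visible of it).
- ctrl.landmark_of(query, picture): "point" ([column, row] in pixels: a listed point, or the origin of a listed thing).
The state is a dict: "time_s": time; "joints": joint angles; "dq": joint speeds; "tau": joint torques, N m; "eef_pos": TCP position; "ee_rot": TCP orientation; "force": force on the tool from outside, world axes, zero at the start; "wrist_torque": the same for the moment, N m; "grip_width": opening from 0.0 (shut) to 1.0 (fully open); "grip_force": force on a finger pad.
Only numpy, scipy, OpenCV 4.12 (cv2) and the standard library are available. Lean on these libraries where they do the work, as an engineer would, in place of code of your own. Each camera call takes 0.05 s, during which the arm holds its last target. There are 200 camera calls.

### The job

Take the loose round cell from the desk, stand it nub up in the empty cup at the tester's loading place (white mark) and press it fully home against the brass contact at the cup's bottom with a firm push of 15 to 20 N, never more than 25 N. Then turn the carousel by its centre knob just one click anticlockwise (seen from above), so that this cell stops under the test head, and let go; leave the cell already in the carousel and the other things on the desk alone.

Things in the scene. Friction and masses are not known exactly. Their poses are not given: they have to be found in the camera images.
- contact: Socket of the brass contact in the bottom of that cup; turns with the carousel. Origin on the cup's axis, 52 mm below the rim; z up. It carries a hard brass plate, 30 mm across, whose upper face stands 10 to 26 mm above this origin: set differently each time and not shown by this pose, so feel. Home: the cell stands on the plate and presses on it with over 9 N for a moment; over 25 N breaks it.
- head (a point): Test head: underside, above the place where the cell must stop: a black arm 30 mm wide, 17 mm thick, fixed to the base by a steel post 135 mm from the carousel's axis; the arm reaches in to 60 mm from the axis. It clears the top of a seated cell by 3 mm or more; a cell left standing proud may strike it.
- clip (a point): Sprung wire clip in that cup's wall, on the side away from the carousel's axis: the tip of its bend, 17 mm below the rim, 4 mm inside the bore. It slopes in from the rim, pushes the cell sideways with 2 to 4 N (up to 1.5 mm towards the carousel's axis when let go) and drags a little, a few N, well under the firm push, so that the cell need not fall home by itself.
- cup_rim (a point): Centre of the mouth of the empty cup at the loading place, on its axis, z up; turns with the carousel, whose axis lies 80 mm away along this frame's +x. Bore 36 mm, outside 44 mm, open at the top. In its bottom is a brass contact, set 26 to 42 mm below this point: differs each time and is not told, feel for it. The cell, once home, stops hard on it and stands 19 to 35 mm out of the cup.
- cell_center (a point): Centre (half-way up) of the loose cell: grey round cell, diameter 33 mm, 61 mm tall with the small steel nub (12 mm wide, 3 mm tall) on its top, about 0.14 kg; stands upright on the desk among other objects. z axis = its long axis towards the nub. Its foot has a 2 mm chamfer.
- knob_grip (a point): Grip point of the carousel's centre knob, on its axis: black upright bar 46 mm long (this frame's x axis), 14 mm thick (y), z up; its top is 12 mm above this point, its underside 30 mm below, on a round hub 34 mm across. The knob is one with the carousel. The tops of seated cells are 1 to 17 mm below this point, the test head's top 19 mm above it.
- carousel (a joint): Turn of the carousel (rad), 0 at the start with the empty cup at the loading place; grows anticlockwise seen from above. Six cups, so spring detents (clicks) at every 1.047 rad. A detent resists with up to about 0.2 to 0.3 N m to half-way, then pulls the carousel on to the next click by itself.
- tester: Fixed grey round base, 236 mm across, 40 mm high, carrying the carousel (disc 212 mm across). Origin: centre of its underside, on the carousel's axis; z up. The loading place with the white mark lies along its -x axis. The test head is 60 degrees anticlockwise from there.
- used_center (a point): Centre of the already tested cell (same shape as the loose cell), standing in the carousel two clicks anticlockwise of the loading place, beyond the test head. Stays in its cup and turns with it.
- used_cup (a point): Centre of the bottom contact of the cup that holds the tested cell; turns with the carousel.
- tape: Roll of tape, 80 mm across, 24 mm high, lying flat on the desk; origin at the centre of its underside. Not to be disturbed.
- block: Small dark rectangular block battery, 27 x 18 mm, 49 mm tall with its two studs, standing on the desk; origin at the centre of its underside. Not to be disturbed.
Mind the look-alikes: they are no part of the job. What is shaped like the part that bears cell_center but orange or pink is not meant. What is shaped like the part that bears used_center but brown is not meant.

How it is judged:
By the outcome, as a careful person would: the job done as asked, in the order asked, and still so for the second after the job is handed in, with the robot touching nothing.
It also fails if it takes over 72 s, if anything falls off the work surface, if the arm or the gripper's body presses on something with over 40 N, if the wrist force passes 120 N, or if a joint passes its speed limit or range.

## Working session

There is one attempt and no reset: what is moved stays moved. The work goes in short steps, Python scripts to look and compute and a tool call to move; the robot and the scene stay as the last step left them, time stands still between calls to the robot, and variables do not carry over. Pictures are saved under pics/ and viewed, at most 12 in all, crops included, and the job is handed in when it is done.

Besides the shell and the picture viewer there is one more tool, called after "Call:" in YAML: its name, and indented under it one key for each argument. send_rows: Moves the arm, as the interface text tells. Its arguments: {"type":"object","properties":{"targets":{"type":"array"},"squeeze":{"type":"number"}},"required":["targets"]}

```bash
mkdir -p pics
cat > h.py <<'E'
import numpy as np, cv2
from rig import ctrl
def look(names, view, save=None):
    p=ctrl.capture(view)
    if save: cv2.imwrite('pics/'+save,p['img'][:,:,::-1])
    out={}
    for n in names:
        try: out[n]=[(np.round(r['point'],1).tolist(),round(r['score'],2)) for r in ctrl.landmark_of(n,p)[:4]]
        except Exception as e: out[n]=str(e)
    return p,out
def ray(p,px):
    K=p['camera_matrix'];R=np.array(p['R']);t=np.array(p['t'])
    d=R.T@np.linalg.solve(K,[px[0],px[1],1.]); return -R.T@t,d/np.linalg.norm(d)
def atz(p,px,z):
    o,d=ray(p,px); return o+d*(z-o[2])/d[2]
def tri(obs):
    A=np.zeros((3,3));b=np.zeros(3)
    for p,px in obs:
        o,d=ray(p,px);M=np.eye(3)-np.outer(d,d);A+=M;b+=M@o
    X=np.linalg.solve(A,b)
    return X,[float(np.linalg.norm((np.eye(3)-np.outer(ray(p,px)[1],ray(p,px)[1]))@(X-ray(p,px)[0]))) for p,px in obs]
def proj(p,X):
    c=np.array(p['R'])@X+np.array(p['t']);u=np.array(p['camera_matrix'])@c;return u[:2]/u[2]
E
python3 - <<'E'
from h import *
N=['cell_center','cup_rim','knob_grip','head','clip','tester','used_center','tape','block']
P={}
for v in('top','side'):
    p,o=look(N,v,v+'0.png')
    print(v,p['img'].shape,np.round(-np.array(p['R']).T@p['t']))
    for n in N: print(n,o[n])
im=[cv2.imread(f'pics/{v}0.png') for v in('top','side')]
s=ctrl.sense();print(s)
E
```

```text
top (384, 512, 3) [403. -21. 932.]
cell_center [([166.6, 193.6], 0.61), ([127.4, 261.6], 0.57), ([149.1, 226.8], 0.53)]
cup_rim [([280.1, 215.5], 0.71)]
knob_grip [([266.7, 175.7], 0.94)]
head [([307.5, 187.5], 0.7)]
clip [([280.8, 221.3], 0.88)]
tester [([268.4, 182.5], 0.62)]
used_center [([356.4, 150.8], 0.65), ([292.9, 151.3], 0.52)]
tape [([125.6, 174.1], 0.75), ([311.5, 182.1], 0.27), ([293.6, 152.7], 0.19)]
block [([387.5, 226.1], 0.43)]
side (384, 512, 3) [ 466. -771.  793.]
cell_center [([214.9, 155.4], 0.8), ([242.9, 166.3], 0.76), ([186.9, 146.1], 0.56)]
cup_rim [([229.3, 214.8], 0.84)]
knob_grip [([260.9, 188.1], 0.71), ([216.6, 155.8], 0.58)]
head [([261.2, 218.1], 0.84), ([296.5, 225.6], 0.2)]
clip [([223.1, 225.2], 0.92), ([216.0, 156.7], 0.41)]
tester [([262.3, 236.5], 0.72)]
used_center [([296.0, 224.3], 0.76), ([312.9, 299.0], 0.68)]
tape [([258.2, 148.7], 0.86)]
block [([229.4, 345.6], 0.86), ([215.8, 154.7], 0.34)]
{'time_s': 1.0, 'joints': array([ 9.93620659e-01,  3.12926024e-01,  1.49769423e+00,  6.48316554e-06,
        1.33100575e+00, -2.23395566e-01]), 'dq': array([-0.00031558, -0.00043077, -0.00013981, -0.00076877, -0.00116158,
       -0.00010677]), 'tau': array([ 1.81734547e-03, -4.12172806e+01, -2.59896183e+01, -1.20817863e-04,
        6.35670112e-04,  1.79179688e-05]), 'eef_pos': array([181.89629487, 492.49044946, 231.28302672]), 'ee_rot': array([-9.39872271e-06,  1.75969767e-01,  9.84395571e-01, -1.41318787e-05]), 'force': array([-0.96149436,  0.15032156, -0.19498368]), 'wrist_torque': array([ 0.03939356,  0.04342383, -0.00597383]), 'grip_force': 0.0, 'grip_width': 1.0016506372631524}
```

Run:
```python
import cv2,numpy as np
t=cv2.imread('pics/top0.png');s=cv2.imread('pics/side0.png')
a=cv2.resize(t[100:330,80:420],(800,541),interpolation=3);cv2.imwrite('pics/a.png',a)
b=cv2.resize(s[100:370,130:400],(600,600),interpolation=3);cv2.imwrite('pics/b.png',b)
```

```text
(no output)
```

View pics/a.png

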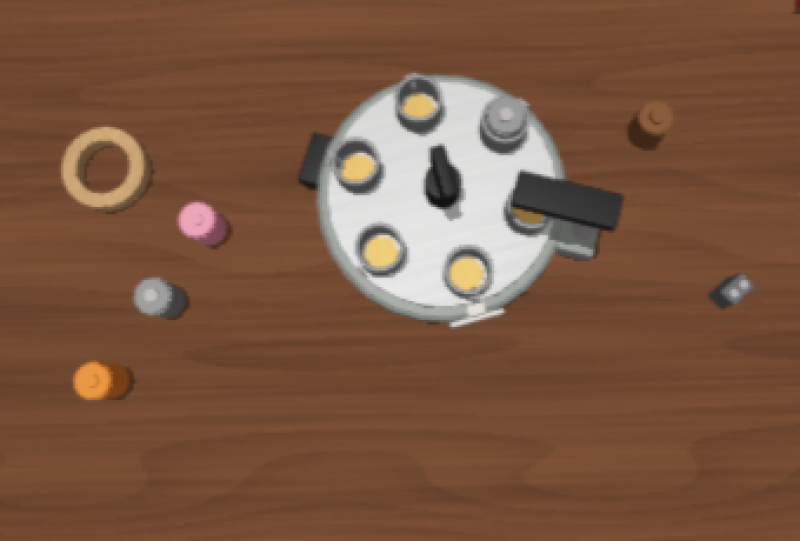

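View pics/b.png

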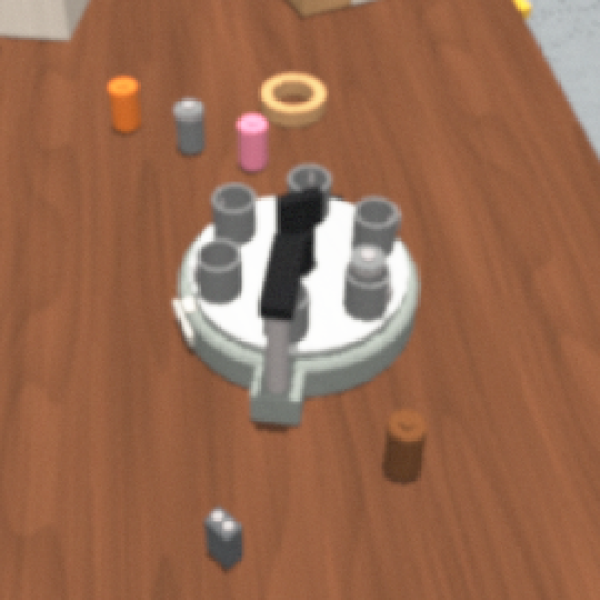

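In the top view, three upright cells are candidates: pink (166,194), grey (149,227) and orange (127,262). In the side view they are at pink (243,166), grey (215,155) and orange (187,146). Only the grey one fits the description, and the brown cell at upper right is a decoy. The empty cup by the white mark is at top (280,215). The head arm covers the next cup anticlockwise, and the tested grey cell is beyond it.

Run:
```python
from h import *
N=['cell_center','cup_rim','knob_grip','head','clip','tester','used_center','tape','block']
pt,ot=look(N,'top');ps,os_=look(N,'side')
def pick(l,px): return min(l,key=lambda r:np.hypot(r[0][0]-px[0],r[0][1]-px[1]))[0]
guess={'cell_center':((149,227),(215,155)),'cup_rim':((280,215),(229,214)),'knob_grip':((267,176),(261,188)),'head':((307,187),(261,218)),'clip':((281,221),(223,225)),'tester':((268,182),(262,236)),'used_center':((293,151),(296,224)),'tape':((125,174),(258,148)),'block':((387,226),(229,345))}
for n in N:
    try:
        a,b=pick(ot[n],guess[n][0]),pick(os_[n],guess[n][1]); X,e=tri([(pt,a),(ps,b)]); print(n,a,b,np.round(X,1),np.round(e,1))
    except Exception as e: print(n,e,ot[n],os_[n])
for X in([181.9,492.5,231],[400,0,0],[500,0,0],[400,100,0]): print(X,proj(pt,np.array(X,float)),proj(ps,np.array(X,float)))
c=cv2.resize(pt['img'][195:260,110:200,::-1],None,fx=5,fy=5,interpolation=3)
d=cv2.resize(ps['img'][130:195,170:260,::-1],None,fx=5,fy=5,interpolation=3)
cv2.imwrite('pics/c.png',np.vstack([c,d])[:600]);
```

```text
cell_center [147.1, 227.9] [215.5, 157.5] [478.9 230.9  21.7] [0.3 0.3]
cup_rim [279.6, 214.7] [229.1, 214.7] [494.4 -60.1  95.3] [0.4 0.4]
knob_grip [266.7, 175.1] [264.1, 190.7] [570.1 -35.  131.1] [0.4 0.4]
head [308.2, 183.5] [261.8, 218.4] [ 552.9 -116.5  132.8] [2.2 2.2]
clip [280.5, 221.7] [226.0, 226.4] [484.7 -62.9  64.4] [2.2 2.2]
tester [270.1, 183.1] [262.2, 236.3] [571.3 -45.    6.4] [5.4 5.4]
used_center [291.9, 154.9] [294.3, 223.6] [624.2 -90.4  83.4] [1.9 1.9]
tape [127.7, 172.4] [260.1, 147.5] [606.  283.7   4.7] [3.1 3.1]
block [386.6, 225.3] [229.9, 348.1] [ 474.4 -305.9   -1.6] [1.3 1.3]
[181.9, 492.5, 231] [-57.08193601 406.89615027] [93.75763317 43.76378789]
[400, 0, 0] [251.98770633 261.85932792] [187.01959454 229.76735226]
[500, 0, 0] [251.24075242 217.20213441] [230.94723383 225.97876201]
[400, 100, 0] [207.2468761  262.70964753] [186.43350071 200.05484045]
```

View pics/c.png

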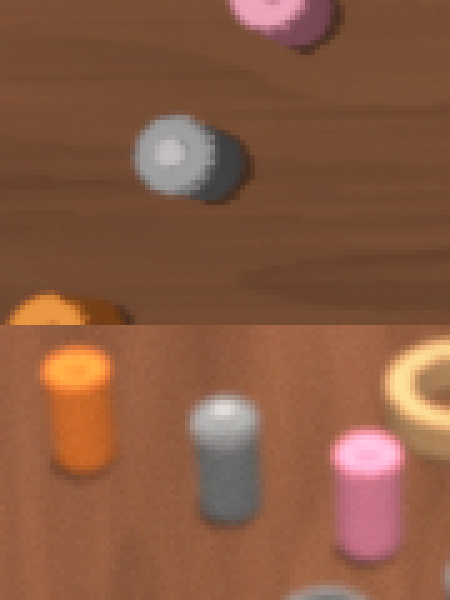

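The crop shows the grey cell with its steel nub at top (143,225) and side (214,147), standing alone between orange and pink. This is the one I'll take. I'll refine its position from its silhouette.

```bash
cat >> h.py <<'E'
def cyl(p,c,axis_z0,h=58,r=16.5,hn=3):
    a=np.linspace(0,2*np.pi,60);pts=[]
    for z,rr in((axis_z0,r-1),(axis_z0+2,r),(axis_z0+h,r),(axis_z0+h+hn,6)):
        pts+= [proj(p,np.array([c[0]+rr*np.cos(t),c[1]+rr*np.sin(t),z])) for t in a]
    m=cv2.convexHull(np.array(pts,np.float32)); M=cv2.moments(m); return np.array([M['m10']/M['m00'],M['m01']/M['m00']]),M['m00']
E
python3 - <<'E'
from h import *
from scipy.optimize import least_squares
T=[]
for v,b in(('top',(125,205,175,250)),('side',(195,135,235,180))):
    p=ctrl.capture(v);im=p['img'][b[1]:b[3],b[0]:b[2]]
    s=im.max(2).astype(int)-im.min(2); m=(s<30).astype(np.uint8)
    n,l,st,ce=cv2.connectedComponentsWithStats(m);k=1+np.argmax(st[1:,4]);c=ce[k]+[b[0],b[1]]
    print(v,c,st[k],cyl(p,(479,231),0)); T.append((p,c))
    x=least_squares(lambda x:cyl(p,x,0)[0]-c,[479,231]).x;print(x)
print(least_squares(lambda x:np.concatenate([cyl(p,x,0)[0]-c for p,c in T]),[479,231]))
cv2.imwrite('pics/k.png',np.hstack([cv2.resize(q['img'][y:y+70,x:x+70,::-1],(400,400),interpolation=3) for q,x,y in((T[0][0],232,140),(T[1][0],226,155))]))
E
```

```text
top [147.23469388 226.29591837] [ 12  13  22  17 294] (array([145.61198047, 227.31314575]), 288.362485973048)
[481.15806868 227.48849891]
side [214.95272727 156.57454545] [ 13  10  14  25 275] (array([215.21263924, 154.96941048]), 300.9553694683127)
[477.94509308 224.2809864 ]
     message: `xtol` termination condition is satisfied.
     success: True
      status: 3
         fun: [ 2.012e-01  3.060e-01  9.191e-01 -7.185e-01]
           x: [ 4.805e+02  2.270e+02]
        cost: 0.747523823171999
         jac: [[-4.670e-02 -4.645e-01]
               [-1.921e-01 -4.809e-02]
               [ 1.225e-01 -2.331e-03]
               [ 1.244e-01 -2.900e-01]]
        grad: [-4.496e-02  9.805e-02]
  optimality: 0.0980474643750384
 active_mask: [ 0.000e+00  0.000e+00]
        nfev: 14
        njev: 6
```

View pics/k.png

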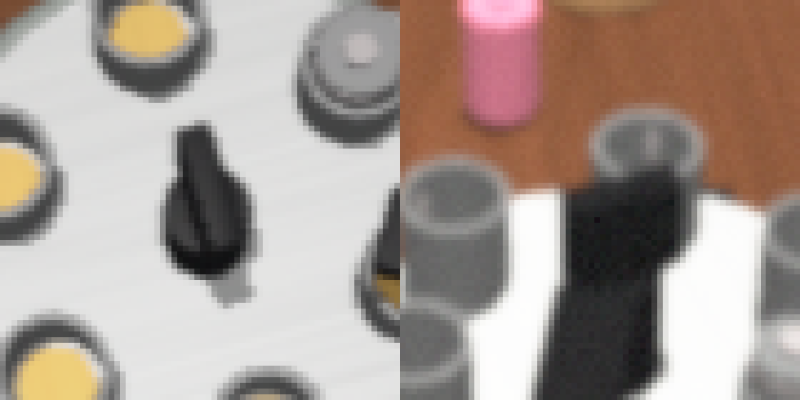

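```bash
sed -i 's/np.array(pts,np.float32)/np.array(pts,np.float32)/' h.py
python3 - <<'E'
from h import *
from scipy.optimize import least_squares
T=[];P={}
for v,b in(('top',(125,205,175,250)),('side',(195,130,235,185))):
    p=ctrl.capture(v);P[v]=p;im=p['img'][b[1]:b[3],b[0]:b[2]].astype(int)
    # grey: red-blue small vs wood
    m=((im[:,:,0]-im[:,:,2])<22).astype(np.uint8)
    n,l,st,ce=cv2.connectedComponentsWithStats(m);k=1+np.argmax(st[1:,4]);c=ce[k]+[b[0],b[1]]
    x=least_squares(lambda x:cyl(p,x,0)[0]-c,[479,231],diff_step=.01).x;print(v,st[k],cyl(p,x,0)[1],x); T.append((p,c))
r=least_squares(lambda x:np.concatenate([cyl(p,x,0)[0]-c for p,c in T]),[479,231],diff_step=.01);print(r.x,r.fun)
# knob yaw by mask overlap in top view
p=P['top'];b=(255,150,283,195);im=p['img'][b[1]:b[3],b[0]:b[2]]
m=cv2.resize((255-im.max(2)).astype(np.uint8),None,fx=4,fy=4,interpolation=1)>255-75
def pts(f): 
    q=np.array([proj(p,np.array(X,float)) for X in f]); return cv2.convexHull((((q-[b[0],b[1]]+.5)*4)).astype(np.int32))
def model(x,y,yaw,zk):
    M=np.zeros(m.shape,np.uint8);c,s=np.cos(yaw),np.sin(yaw)
    cv2.fillPoly(M,[pts([(x+u*c-v*s,y+u*s+v*c,z) for u in(-23,23) for v in(-7,7) for z in(zk-30,zk+12)])],1)
    a=np.linspace(0,6.28,40);cv2.fillPoly(M,[pts([(x+17*np.cos(t),y+17*np.sin(t),z) for t in a for z in(zk-30,zk-58)])],1)
    return M>0
R=[]
for yaw in np.radians(np.arange(-20,60,2)):
  for x in np.arange(562,579,2):
    for y in np.arange(-41,-28,2):
        M=model(x,y,yaw,131);R.append(((M&m).sum()/(M|m).sum(),np.degrees(yaw),x,y))
R.sort(reverse=True);print(np.round(R[:8],3))
E
```

```text
top [ 12  13  22  17 278] 286.875725497026 [480.83629083 227.45776423]
side [ 14  15  13  24 251] 302.7261816980317 [478.06822964 225.38763664]
[479.67291367 226.98521001] [ 0.20005691  0.52660282  0.5853396  -0.42162345]
[[  0.725   4.    570.    -37.   ]
 [  0.724   4.    572.    -37.   ]
 [  0.723   6.    570.    -37.   ]
 [  0.722   8.    570.    -37.   ]
 [  0.72    8.    572.    -37.   ]
 [  0.719  10.    572.    -37.   ]
 [  0.718   6.    572.    -37.   ]
 [  0.717  12.    572.    -37.   ]]
```

Call:
send_rows:
  targets:
    - [-1, -0.0465, -0.0182, 0.012, 0, 0, 0]
    - [-1, -0.0465, -0.0182, 0.012, 0, 0, 0]
    - [-1, -0.0465, -0.0182, 0.012, 0, 0, 0]
    - [-1, -0.0465, -0.0182, 0.012, 0, 0, 0]
    - [-1, -0.0465, -0.0182, 0.012, 0, 0, 0]
    - [-1, -0.0465, -0.0182, 0.012, 0, 0, 0]
    - [-1, -0.0465, -0.0182, 0.012, 0, 0, 0]
    - [-1, -0.0465, -0.0182, 0.012, 0, 0, 0]
    - [-1, 0, 0, 0, 0, 0, 0]
    - [-1, 0, 0, 0, 0, 0, 0]

```text
time_s: 3.45
eef_pos: [480.1, 227.3, 135.4]
ee_rot: [-0.0, 0.176, 0.984, 0.0]
force: [-0.3, -0.2, 0.2]
grip_width: 1.004
grip_force: 0.0
```

Run:
```python
from h import *
pt,ps=ctrl.capture('top'),ctrl.capture('side')
s=ctrl.sense();print(s['eef_pos'],s['ee_rot'],s['joints'],s['time_s'])
cv2.imwrite('pics/d.png',np.hstack([cv2.resize(q['img'][y:y+100,x:x+100,::-1],(400,400),interpolation=3) for q,x,y in((pt,90,170),(ps,165,80))]))
print(proj(pt,s['eef_pos']),proj(ps,s['eef_pos']))
```

```text
[479.79249366 227.8865662  135.69466793] [1.48056494e-04 1.75315765e-01 9.84512234e-01 1.46217586e-04] [ 2.22604728e-01  4.20217949e-01  1.60941508e+00  1.72346118e-04
  1.11157319e+00 -9.95814972e-01] 3.55
[132.64857347 222.67320471] [213.09133463 121.20563258]
```

View pics/d.png

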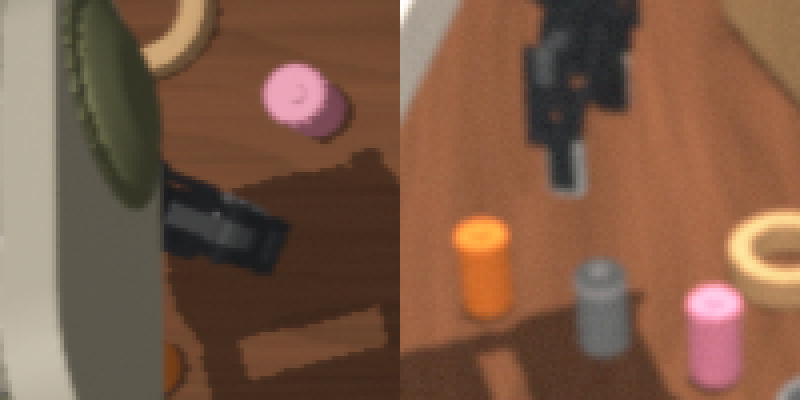

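The side view shows the open fingers at (206,127), above the upright grey cell at (214,156). The line-up is consistent, so I'll go down and grip.

Call:
send_rows:
  targets:
    - [-1, 0, 0, 0.02, 0, 0, 0]
    - [-1, 0, 0, 0.03, 0, 0, 0]
    - [-1, 0, 0, 0.03, 0, 0, 0]
    - [-1, 0, 0, 0.022, 0, 0, 0]
    - [-1, 0, 0, 0, 0, 0, 0]
    - [1, 0, 0, 0, 0, 0, 0]
    - [1, 0, 0, 0, 0, 0, 0]
    - [1, 0, 0, 0, 0, 0, 0]
    - [1, 0, 0, 0, 0, 0, 0]
    - [1, 0, 0, 0, 0, 0, 0]
  squeeze: 40

```text
time_s: 4.8
eef_pos: [480.9, 227.1, 34.1]
ee_rot: [0.001, 0.176, 0.984, 0.0]
force: [-0.7, -0.6, 6.5]
grip_width: 0.372
grip_force: 39.4
```

Call:
send_rows:
  targets:
    - [1, 0, 0, -0.03, 0, 0, 0]
    - [1, 0, 0, -0.05, 0, 0, 0]
    - [1, 0, 0, -0.05, 0, 0, 0]
    - [1, -0.0187, -0.0441, 0, 0, 0, 0]
    - [1, -0.0187, -0.0441, 0, 0, 0, 0]
    - [1, -0.0187, -0.0441, 0, 0, 0, 0]
    - [1, -0.0187, -0.0441, 0, 0, 0, 0]
    - [1, -0.0187, -0.0441, 0, 0, 0, 0]
    - [1, -0.0187, -0.0441, 0.015, 0, 0, 0]
    - [1, 0, 0, 0.005, 0, 0, 0]

```text
time_s: 6.05
eef_pos: [493.6, -62.5, 142.4]
ee_rot: [-0.001, 0.178, 0.984, -0.0]
force: [-0.6, 0.6, -1.7]
grip_width: 0.367
grip_force: 40.4
```

Run:
```python
from h import *
N=['cell_center','cup_rim','clip','knob_grip','head']
pt,ot=look(N,'top');ps,os_=look(N,'side');s=ctrl.sense()
print(s['eef_pos'],s['force'],s['grip_width'],s['joints'])
for n in N: print(n,ot[n],os_[n])
tc=s['eef_pos'];c=tc+[0,0,-33+30.5]
print('cell pred',proj(pt,c),proj(ps,c),'rim pred',proj(pt,np.array([494.4,-60.1,95.])),proj(ps,np.array([494.4,-60.1,95.])))
cv2.imwrite('pics/e.png',np.hstack([cv2.resize(q['img'][y:y+100,x:x+100,::-1],(400,400),interpolation=3) for q,x,y in((pt,235,140),(ps,185,140))]))
```

```text
[494.04320594 -59.83239016 143.39853418] [-0.36683878 -0.11675426 -1.30753681] 0.3722178852262177 [-3.56406343e-01  3.43422550e-01  1.70058331e+00  1.59858669e-05
  1.09741265e+00 -1.57382102e+00]
cell_center [([123.6, 260.5], 0.56), ([164.2, 195.2], 0.53)] [([240.2, 165.7], 0.67), ([187.1, 149.2], 0.53)]
cup_rim [([278.9, 214.6], 0.93), ([292.4, 151.2], 0.43)] [([228.9, 216.5], 0.79)]
clip [([295.2, 155.3], 0.61), ([278.9, 222.5], 0.58)] [([223.8, 223.5], 0.78)]
knob_grip [] [([263.4, 188.5], 0.77), ([262.0, 147.8], 0.3)]
head [] [([262.7, 218.1], 0.72)]
cell pred [280.50689245 212.11401286] [227.83935482 198.37249133] rim pred [279.59043787 214.53653746] [228.92831483 214.85302587]
```

View pics/e.png

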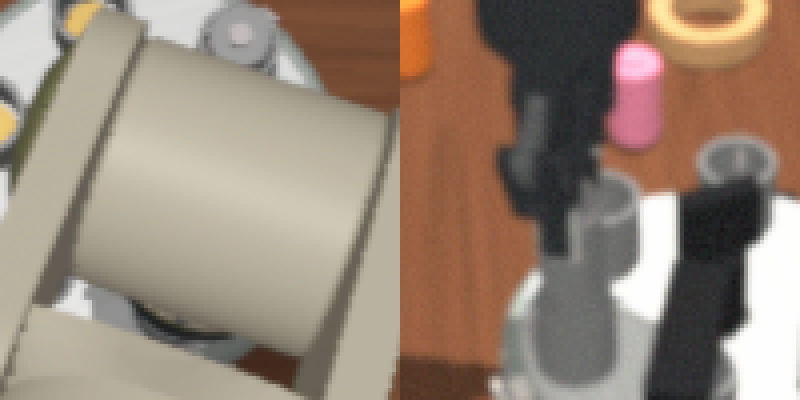

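The side view shows the held cell upright in the fingers just above the loading cup, with the cell's left edge near column 220 and the cup at 219–239. The top view is blocked by the arm. I'll compare the edges numerically in the side view.

Run:
```python
from h import *
ps=ctrl.capture('side');s=ctrl.sense();x,y,z=s['eef_pos'];print(s['eef_pos'])
g=ps['img'].astype(int)
def edges(c,r,z):
    q=np.array([proj(ps,np.array([c[0]+r*np.cos(a),c[1]+r*np.sin(a),z])) for a in np.linspace(0,6.28,90)])
    return np.round([q[:,0].min(),q[:,0].max(),proj(ps,np.array([c[0],c[1],z]))[1]],1)
for zz in(132,128,124,120,116,112): print('cell',zz,edges((x,y),16.5,zz))
for zz in(95,80,65): print('cup',zz,edges((494.4,-60.1),22,zz))
for r in range(200,236,2): print(r,' '.join(f'{v:3d}' for v in g[r,212:246].mean(1).astype(int)))
print('sat');
for r in range(200,216,3): print(r,' '.join(f'{v:3d}' for v in (g[r,212:246,0]-g[r,212:246,2])))
```

```text
[494.03022236 -59.90375701 143.35897726]
cell 132 [219.8 236.2 201.7]
cell 128 [219.9 236.3 203.1]
cell 124 [220.  236.3 204.6]
cell 120 [220.1 236.4 206. ]
cell 116 [220.2 236.5 207.4]
cell 112 [220.3 236.5 208.8]
cup 95 [218.2 239.6 214.9]
cup 80 [218.6 239.8 220. ]
cup 65 [219. 240. 225.]
200 106 107 106 105 106 110 111  99  73  50  43  45  48  51  71 106 135 136 123 111  99 102 102 104 108 113 107 109 105 105 104 107 146 219
202 106 106 108 106 107 111 113 102  82  58  46  49  49  52  74 105 130 138 124 106 105  99 102 104 109 109 108 108 107 108 104 109 149 219
204 107 109 104 108 106 106 107 103  97  90  86  86  82  78  88 116 137 135 121 110 106 100  98 101 111 109 109 111 108 105 104 114 159 230
206 105 108 108 106 108 115 125 118 109 107 107 109 110 107 114 117 125 121 111 109 105 102 101 103 107 109 110 110 108 110 120 159 219 248
208 106 108 104 113 129 167 188 178 142 115 108 109 111 112 110 113 110 111 110 107 104 102  97 102 105 113 117 121 131 152 197 239 252 254
210 107 108 116 142 181 223 234 218 158 117 109 109 110 109 111 110 110 109 110 105 106 101 103 101 115 140
[... 1856 characters left out ...]

203  88  85  87  90  89  81  65  38  14   2   2  -2  -2  -1  -3   2   3   2   2   0   0  -1   0   0   2   0   1   2   1  -1   1   1   4   4
206  86  85  86  88  84  74  56  31  12   1   1   2  -2  -1   1   1   1   1   0   1   1   3   1   3   1   1   1   1   1   3   3   4   3   2
209  87  87  80  64  41  19   7   3   3   3   1   2   2   1   2   2   0   1   1   0  -1   1  -1   1   1   3   2   2   3   4   3   1   1   0
212  81  63  36  17   6   1   3   3   1   0   1   0   0  -1  -1   2   0   1   1   0   2   2   0   2   0   4   3   1   0   1   0   0   0   0
215  52  27  10   2   3   3   1   1   3   3   2   0   2   2   3   1   2   4   2  -1   1  -1   3   1   0   1   2   2   3   2   1   0   0   0
```

Call:
send_rows:
  targets:
    - [1, 0, 0, 0.006, 0, 0, 0]
    - [1, 0, 0, 0.006, 0, 0, 0]
    - [1, 0, 0, 0.002, 0, 0, 0]
    - [1, 0, 0, 0.002, 0, 0, 0]
    - [1, 0, 0, 0.002, 0, 0, 0]
    - [1, 0, 0, 0.002, 0, 0, 0]
    - [1, 0, 0, 0.001, 0, 0, 0]
    - [1, 0, 0, 0, 0, 0, 0]
    - [1, 0, 0, 0, 0, 0, 0]
    - [1, 0, 0, 0, 0, 0, 0]

```text
time_s: 7.95
eef_pos: [494.0, -60.1, 122.3]
ee_rot: [0.0, 0.176, 0.984, -0.0]
force: [0.4, 0.9, -1.4]
grip_width: 0.368
grip_force: 40.3
```

Call:
send_rows:
  targets:
    - [1, 0, 0, 0.002, 0, 0, 0]
    - [1, 0, 0, 0.002, 0, 0, 0]
    - [1, 0, 0, 0.001, 0, 0, 0]
    - [1, 0, 0, 0.001, 0, 0, 0]
    - [1, 0, 0, 0.001, 0, 0, 0]
    - [1, 0, 0, 0.001, 0, 0, 0]
    - [1, 0, 0, 0.001, 0, 0, 0]
    - [1, 0, 0, 0.001, 0, 0, 0]
    - [1, 0, 0, 0, 0, 0, 0]
    - [1, 0, 0, 0, 0, 0, 0]

```text
time_s: 9.2
eef_pos: [493.9, -60.0, 112.0]
ee_rot: [-0.0, 0.176, 0.984, 0.0]
force: [4.1, 0.6, -3.0]
grip_width: 0.372
grip_force: 40.2
```

Call:
send_rows:
  targets:
    - [1, 0, 0, 0.001, 0, 0, 0]
    - [1, 0, 0, 0.001, 0, 0, 0]
    - [1, 0, 0, 0.001, 0, 0, 0]
    - [1, 0, 0, 0.001, 0, 0, 0]
    - [1, 0, 0, 0.001, 0, 0, 0]
    - [1, 0, 0, 0.001, 0, 0, 0]
    - [1, 0, 0, 0.0005, 0, 0, 0]
    - [1, 0, 0, 0, 0, 0, 0]
    - [1, 0, 0, 0, 0, 0, 0]
    - [1, 0, 0, 0, 0, 0, 0]

```text
time_s: 10.45
eef_pos: [493.9, -60.0, 105.7]
ee_rot: [-0.0, 0.176, 0.984, 0.0]
force: [3.3, 1.2, -1.0]
grip_width: 0.368
grip_force: 40.4
```

Call:
send_rows:
  targets:
    - [-0.2, 0, 0, 0, 0, 0, 0]
    - [-0.2, 0, 0, 0, 0, 0, 0]
    - [-0.2, 0, 0, 0, 0, 0, 0]
    - [-0.2, 0, 0, -0.01, 0, 0, 0]
    - [-0.2, 0, 0, -0.02, 0, 0, 0]
    - [-0.2, 0, 0, -0.01, 0, 0, 0]
    - [1, 0, 0, 0, 0, 0, 0]
    - [1, 0, 0, 0, 0, 0, 0]
    - [1, 0, 0, 0, 0, 0, 0]
    - [1, 0, 0, 0, 0, 0, 0]
  squeeze: 40

```text
time_s: 11.7
eef_pos: [493.9, -60.0, 145.5]
ee_rot: [-0.0, 0.176, 0.984, 0.0]
force: [0.2, -0.4, -0.5]
grip_width: 0.002
grip_force: 0.0
```

Run:
```python
from h import *
N=['cell_center','used_center','cup_rim']
ps,os_=look(N,'side');s=ctrl.sense()
print(s['eef_pos'],s['force'],s['grip_width'],os_)
cv2.imwrite('pics/f.png',cv2.resize(ps['img'][140:250,185:305,::-1],(600,550),interpolation=3))
```

```text
[493.97473318 -60.05709723 145.72939994] [-0.42414706  0.08936313 -0.03595859] -0.002340953662745594 {'cell_center': [([242.7, 162.8], 0.81), ([228.3, 216.0], 0.8), ([185.7, 146.8], 0.63)], 'used_center': [([311.6, 296.7], 0.86), ([295.7, 223.2], 0.7)], 'cup_rim': [([226.4, 214.1], 0.96)]}
```

View pics/f.png

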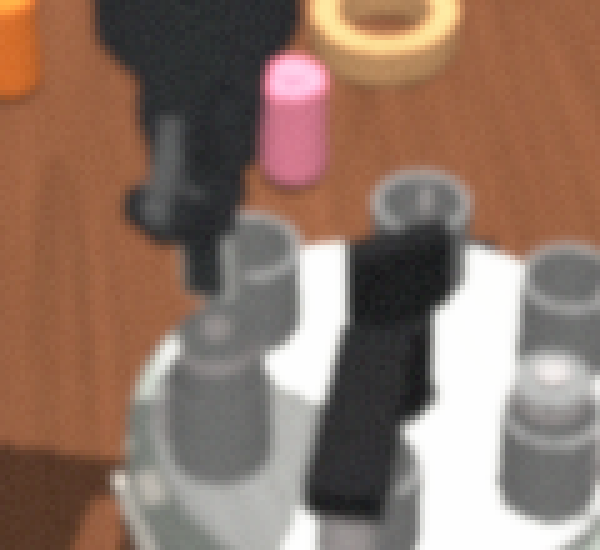

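The cell stands nub up in the cup with its nub at side (228,205), and the shut fingers are right above it. Before pressing, I'll estimate the plate depth from the first top picture so I know where to slow down.

Run:
```python
from h import *
from scipy.optimize import minimize
p=ctrl.capture('top');im=cv2.imread('pics/top0.png')[:,:,::-1].astype(float)
b=(264,198,298,234);S=8;c=im[b[1]:b[3],b[0]:b[2]]
yel=np.clip((c[:,:,0]-c[:,:,2])/110,0,1)   # brass
br=c.mean(2)
W=(b[2]-b[0])*S;H=(b[3]-b[1])*S
def circ(x,y,z,r):
    M=np.zeros((H,W),np.uint8);q=np.array([proj(p,np.array([x+r*np.cos(t),y+r*np.sin(t),z])) for t in np.linspace(0,6.283,60)])
    cv2.fillPoly(M,[np.round((q-[b[0],b[1]]+.5)*S).astype(np.int32)],1);return M
def ren(x,y,d,zr):
    M=circ(x,y,zr-d,15)&circ(x,y,zr,18)
    return cv2.GaussianBlur(cv2.resize(M.astype(float),(b[2]-b[0],b[3]-b[1]),interpolation=cv2.INTER_AREA),(3,3),.6)
print(np.round(yel[8:28,6:28],1))
for d in range(26,44,2):
    best=min((((ren(x,y,d,95)*a-yel)[6:30,5:29]**2).sum(),x,y,a) for x in np.arange(489,499,1) for y in np.arange(-65,-56,1) for a in(.9,1.,1.1))
    print(d,np.round(best,2))
```

```text
[[0.  0.  0.  0.  0.  0.  0.  0.  0.  0.  0.  0.  0.  0.  0.  0.  0.  0.
  0.  0.  0.  0. ]
 [0.  0.  0.  0.  0.  0.  0.  0.  0.  0.  0.  0.  0.  0.  0.  0.  0.  0.
  0.  0.  0.  0. ]
 [0.  0.  0.  0.  0.  0.  0.  0.1 0.1 0.1 0.1 0.  0.  0.  0.  0.  0.  0.
  0.  0.  0.  0. ]
 [0.  0.  0.  0.  0.1 0.2 0.3 0.4 0.4 0.4 0.4 0.2 0.1 0.  0.  0.  0.  0.
  0.  0.  0.  0. ]
 [0.  0.  0.  0.1 0.4 0.8 1.  1.  1.  1.  0.9 0.6 0.2 0.1 0.  0.  0.  0.
  0.  0.  0.  0. ]
 [0.  0.  0.2 0.7 1.  1.  1.  1.  1.  1.  1.  1.  0.7 0.3 0.1 0.  0.  0.
  0.  0.  0.  0. ]
 [0.  0.1 0.6 1.  1.  1.  1.  1.  1.  1.  1.  1.  1.  0.7 0.4 0.1 0.  0.
  0.  0.  0.  0. ]
 [0.  0.4 0.9 1.  1.  1.  1.  1.  1.  1.  1.  1.  1.  1.  0.5 0.1 0.  0.
  0.  0.  0.  0. ]
 [0.1 0.5 1.  1.  1.  1.  1.  1.  1.  1.  1.  1.  1.  1.  0.8 0.4 0.1 0.
  0.  0.  0.  0. ]
 [0.1 0.6 1.  1.  1.  1.  1.  1.  1.  1.  1.  1.  1.  1.  0.9 0.4 0.1 0.
  0.  0.  0.  0. ]
 [0.2 0.7 1.  1.  1.  1.  1.  1.  1.  1.  1.  1.  1.  1.  0.9 0.4 0.  0.
  0.  0.  0.  0. ]
 [0.2 0.7 1.  1.  1.  1.  1.  1.  1.  1.  1.  1.  1.  1.  0.9 0.4 0.1 0.
  0.  0.  0.  0
[... 329 characters left out ...]
 0.9 0.5 0.1 0.  0.  0.
  0.  0.  0.  0. ]
 [0.  0.  0.  0.1 0.3 0.6 0.9 1.  1.  0.8 0.5 0.3 0.3 0.1 0.  0.  0.  0.
  0.  0.  0.  0. ]
 [0.  0.  0.  0.  0.  0.1 0.2 0.3 0.4 0.3 0.1 0.  0.  0.  0.  0.  0.  0.
  0.  0.  0.  0. ]
 [0.  0.  0.  0.  0.  0.  0.  0.  0.  0.  0.  0.  0.  0.  0.  0.  0.  0.
  0.  0.  0.  0. ]
 [0.  0.  0.  0.  0.  0.  0.  0.  0.  0.  0.  0.  0.  0.  0.  0.  0.  0.
  0.  0.  0.  0. ]]
26 [  1.53 495.   -57.     1.  ]
28 [  1.36 495.   -57.     1.  ]
30 [  1.4 495.  -57.    1. ]
32 [  1.5 495.  -58.    1. ]
34 [  1.51 495.   -58.     1.  ]
36 [  1.35 496.   -58.     1.  ]
38 [  1.09 496.   -58.     1.  ]
40 [  0.93 496.   -58.     1.  ]
42 [  0.99 496.   -58.     1.  ]
```

Call:
send_rows:
  targets:
    - [1, 0, 0, 0.01, 0, 0, 0]
    - [1, 0, 0, 0.002, 0, 0, 0]
    - [1, 0, 0, 0.001, 0, 0, 0]
    - [1, 0, 0, 0.001, 0, 0, 0]
    - [1, 0, 0, 0.001, 0, 0, 0]
    - [1, 0, 0, 0, 0, 0, 0]
    - [1, 0, 0, 0, 0, 0, 0]
    - [1, 0, 0, 0, 0, 0, 0]
    - [1, 0, 0, 0, 0, 0, 0]
    - [1, 0, 0, 0, 0, 0, 0]

```text
time_s: 13.2
eef_pos: [494.0, -60.1, 130.8]
ee_rot: [0.0, 0.176, 0.984, -0.0]
force: [-0.4, -0.7, -0.3]
grip_width: -0.004
grip_force: 0.0
```

Call:
send_rows:
  targets:
    - [1, 0, 0, 0.0005, 0, 0, 0]
    - [1, 0, 0, 0.0005, 0, 0, 0]
    - [1, 0, 0, 0.0005, 0, 0, 0]
    - [1, 0, 0, 0.0005, 0, 0, 0]
    - [1, 0, 0, 0.0005, 0, 0, 0]
    - [1, 0, 0, 0.0005, 0, 0, 0]
    - [1, 0, 0, 0, 0, 0, 0]
    - [1, 0, 0, 0, 0, 0, 0]
    - [1, 0, 0, 0, 0, 0, 0]
    - [1, 0, 0, 0, 0, 0, 0]

```text
time_s: 14.45
eef_pos: [494.0, -60.1, 127.8]
ee_rot: [0.0, 0.176, 0.984, 0.0]
force: [-0.1, -0.0, 0.1]
grip_width: 0.002
grip_force: 0.0
```

Call:
send_rows:
  targets:
    - [1, 0, 0, 0.0005, 0, 0, 0]
    - [1, 0, 0, 0.0005, 0, 0, 0]
    - [1, 0, 0, 0.0005, 0, 0, 0]
    - [1, 0, 0, 0.0005, 0, 0, 0]
    - [1, 0, 0, 0, 0, 0, 0]
    - [1, 0, 0, 0, 0, 0, 0]
    - [1, 0, 0, 0, 0, 0, 0]
    - [1, 0, 0, 0, 0, 0, 0]
    - [1, 0, 0, 0, 0, 0, 0]
    - [1, 0, 0, 0, 0, 0, 0]

```text
time_s: 15.7
eef_pos: [494.0, -60.1, 125.8]
ee_rot: [0.0, 0.176, 0.984, -0.0]
force: [-0.2, -0.2, -0.3]
grip_width: 0.002
grip_force: 0.0
```

Call:
send_rows:
  targets:
    - [1, 0, 0, 0.0005, 0, 0, 0]
    - [1, 0, 0, 0.0005, 0, 0, 0]
    - [1, 0, 0, 0.0004, 0, 0, 0]
    - [1, 0, 0, 0, 0, 0, 0]
    - [1, 0, 0, 0, 0, 0, 0]
    - [1, 0, 0, 0, 0, 0, 0]
    - [1, 0, 0, 0, 0, 0, 0]
    - [1, 0, 0, 0, 0, 0, 0]
    - [1, 0, 0, 0, 0, 0, 0]
    - [1, 0, 0, 0, 0, 0, 0]

```text
time_s: 16.95
eef_pos: [494.0, -60.1, 124.4]
ee_rot: [0.0, 0.176, 0.984, -0.0]
force: [-0.3, -0.1, 0.1]
grip_width: -0.004
grip_force: 0.0
```

Call:
send_rows:
  targets:
    - [1, 0, 0, 0.0004, 0, 0, 0]
    - [1, 0, 0, 0.0004, 0, 0, 0]
    - [1, 0, 0, 0.0004, 0, 0, 0]
    - [1, 0, 0, 0, 0, 0, 0]
    - [1, 0, 0, 0, 0, 0, 0]
    - [1, 0, 0, 0, 0, 0, 0]
    - [1, 0, 0, 0, 0, 0, 0]
    - [1, 0, 0, 0, 0, 0, 0]
    - [1, 0, 0, 0, 0, 0, 0]
    - [1, 0, 0, 0, 0, 0, 0]

```text
time_s: 18.2
eef_pos: [494.0, -60.1, 123.2]
ee_rot: [0.0, 0.176, 0.984, -0.0]
force: [0.9, 0.1, 1.0]
grip_width: -0.002
grip_force: 0.4
```

Call:
send_rows:
  targets:
    - [1, 0, 0, 0.0004, 0, 0, 0]
    - [1, 0, 0, 0.0004, 0, 0, 0]
    - [1, 0, 0, 0, 0, 0, 0]
    - [1, 0, 0, 0, 0, 0, 0]
    - [1, 0, 0, 0, 0, 0, 0]
    - [1, 0, 0, 0, 0, 0, 0]
    - [1, 0, 0, 0, 0, 0, 0]
    - [1, 0, 0, 0, 0, 0, 0]
    - [1, 0, 0, 0, 0, 0, 0]
    - [1, 0, 0, 0, 0, 0, 0]

```text
time_s: 19.45
eef_pos: [494.0, -60.1, 122.4]
ee_rot: [-0.0, 0.176, 0.984, -0.0]
force: [-0.1, 0.5, 0.6]
grip_width: 0.001
grip_force: 0.0
```

Call:
send_rows:
  targets:
    - [1, 0, 0, 0.0004, 0, 0, 0]
    - [1, 0, 0, 0.0004, 0, 0, 0]
    - [1, 0, 0, 0.0002, 0, 0, 0]
    - [1, 0, 0, 0, 0, 0, 0]
    - [1, 0, 0, 0, 0, 0, 0]
    - [1, 0, 0, 0, 0, 0, 0]
    - [1, 0, 0, 0, 0, 0, 0]
    - [1, 0, 0, 0, 0, 0, 0]
    - [1, 0, 0, 0, 0, 0, 0]
    - [1, 0, 0, 0, 0, 0, 0]

```text
time_s: 20.7
eef_pos: [494.0, -60.1, 121.4]
ee_rot: [0.0, 0.176, 0.984, 0.0]
force: [0.1, -0.4, 1.1]
grip_width: -0.004
grip_force: 0.3
```

Call:
send_rows:
  targets:
    - [1, 0, 0, 0.0004, 0, 0, 0]
    - [1, 0, 0, 0.0004, 0, 0, 0]
    - [1, 0, 0, 0.0002, 0, 0, 0]
    - [1, 0, 0, 0, 0, 0, 0]
    - [1, 0, 0, 0, 0, 0, 0]
    - [1, 0, 0, 0, 0, 0, 0]
    - [1, 0, 0, 0, 0, 0, 0]
    - [1, 0, 0, 0, 0, 0, 0]
    - [1, 0, 0, 0, 0, 0, 0]
    - [1, 0, 0, 0, 0, 0, 0]

```text
time_s: 21.95
eef_pos: [494.0, -60.1, 120.4]
ee_rot: [-0.0, 0.176, 0.984, 0.0]
force: [-0.0, -0.2, 0.6]
grip_width: -0.003
grip_force: 0.1
```

Call:
send_rows:
  targets:
    - [1, 0, 0, 0.0004, 0, 0, 0]
    - [1, 0, 0, 0.0004, 0, 0, 0]
    - [1, 0, 0, 0.0004, 0, 0, 0]
    - [1, 0, 0, 0, 0, 0, 0]
    - [1, 0, 0, 0, 0, 0, 0]
    - [1, 0, 0, 0, 0, 0, 0]
    - [1, 0, 0, 0, 0, 0, 0]
    - [1, 0, 0, 0, 0, 0, 0]
    - [1, 0, 0, 0, 0, 0, 0]
    - [1, 0, 0, 0, 0, 0, 0]

```text
time_s: 23.2
eef_pos: [493.9, -60.0, 119.2]
ee_rot: [-0.0, 0.176, 0.984, 0.0]
force: [0.4, 0.2, 1.8]
grip_width: 0.004
grip_force: 0.1
```

Call:
send_rows:
  targets:
    - [1, 0, 0, 0.0004, 0, 0, 0]
    - [1, 0, 0, 0.0004, 0, 0, 0]
    - [1, 0, 0, 0.0002, 0, 0, 0]
    - [1, 0, 0, 0, 0, 0, 0]
    - [1, 0, 0, 0, 0, 0, 0]
    - [1, 0, 0, 0, 0, 0, 0]
    - [1, 0, 0, 0, 0, 0, 0]
    - [1, 0, 0, 0, 0, 0, 0]
    - [1, 0, 0, 0, 0, 0, 0]
    - [1, 0, 0, 0, 0, 0, 0]

```text
time_s: 24.45
eef_pos: [494.0, -60.0, 118.2]
ee_rot: [0.0, 0.176, 0.984, 0.0]
force: [0.7, -0.0, 0.4]
grip_width: 0.001
grip_force: 0.4
```

Run:
```python
from h import *
ps,os_=look(['cell_center'],'side');print(os_)
q=[cv2.resize(i[175:235,205:265,::-1],(400,400),interpolation=3) for i in(ps['img'],)]
f=cv2.imread('pics/f.png');cv2.imwrite('pics/g.png',np.hstack([q[0],cv2.resize(f[175:475,100:400],(400,400))]))
for z in(118,122):print(z,proj(ps,np.array([495,-60,z])))
```

```text
{'cell_center': [([187.4, 146.4], 0.86), ([242.6, 166.3], 0.76), ([230.1, 216.2], 0.75)]}
118 [228.77542198 206.70349082]
122 [228.69756091 205.27013586]
```

View pics/g.png

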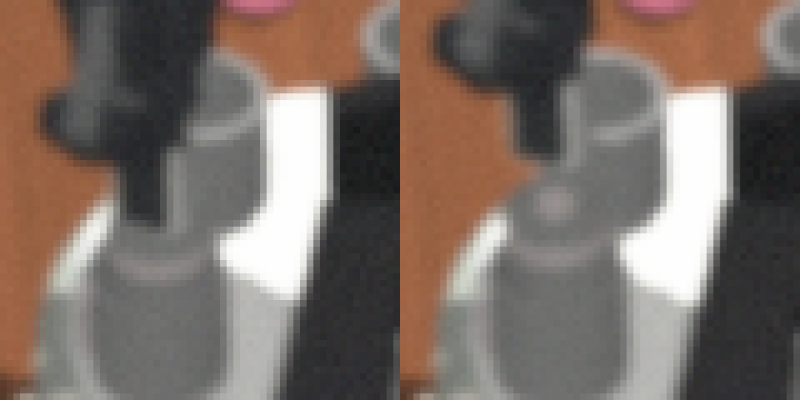

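The fingertips now cover the nub at about side (229,207), and the cell's shoulder is slightly lower in the cup than before. So the cell is sliding down with little drag. I'll continue in small steps.

Call:
send_rows:
  targets:
    - [1, 0, 0, 0.0004, 0, 0, 0]
    - [1, 0, 0, 0.0004, 0, 0, 0]
    - [1, 0, 0, 0.0002, 0, 0, 0]
    - [1, 0, 0, 0, 0, 0, 0]
    - [1, 0, 0, 0, 0, 0, 0]
    - [1, 0, 0, 0, 0, 0, 0]
    - [1, 0, 0, 0, 0, 0, 0]
    - [1, 0, 0, 0, 0, 0, 0]
    - [1, 0, 0, 0, 0, 0, 0]
    - [1, 0, 0, 0, 0, 0, 0]

```text
time_s: 25.8
eef_pos: [494.1, -60.2, 117.4]
ee_rot: [0.0, 0.176, 0.984, -0.0]
force: [-0.2, -1.0, 4.9]
grip_width: -0.002
grip_force: 2.6
```

Call:
send_rows:
  targets:
    - [1, 0, 0, 0.0002, 0, 0, 0]
    - [1, 0, 0, 0.0002, 0, 0, 0]
    - [1, 0, 0, 0, 0, 0, 0]
    - [1, 0, 0, 0, 0, 0, 0]
    - [1, 0, 0, 0, 0, 0, 0]
    - [1, 0, 0, 0, 0, 0, 0]
    - [1, 0, 0, 0, 0, 0, 0]
    - [1, 0, 0, 0, 0, 0, 0]
    - [1, 0, 0, 0, 0, 0, 0]
    - [1, 0, 0, 0, 0, 0, 0]

```text
time_s: 27.05
eef_pos: [494.2, -60.3, 117.3]
ee_rot: [0.0, 0.176, 0.984, -0.0]
force: [-1.6, -0.9, 7.5]
grip_width: 0.004
grip_force: 3.8
```

Call:
send_rows:
  targets:
    - [1, 0, 0, 0.0002, 0, 0, 0]
    - [1, 0, 0, 0.0002, 0, 0, 0]
    - [1, 0, 0, 0.0002, 0, 0, 0]
    - [1, 0, 0, 0.0002, 0, 0, 0]
    - [1, 0, 0, 0, 0, 0, 0]
    - [1, 0, 0, 0, 0, 0, 0]
    - [1, 0, 0, 0, 0, 0, 0]
    - [1, 0, 0, 0, 0, 0, 0]
    - [1, 0, 0, 0, 0, 0, 0]
    - [1, 0, 0, 0, 0, 0, 0]

```text
time_s: 28.3
eef_pos: [494.3, -60.4, 117.1]
ee_rot: [0.001, 0.176, 0.984, -0.0]
force: [-3.3, -0.5, 13.3]
grip_width: 0.002
grip_force: 6.7
```

Call:
send_rows:
  targets:
    - [1, 0, 0, 0.0002, 0, 0, 0]
    - [1, 0, 0, 0.0002, 0, 0, 0]
    - [1, 0, 0, 0.0002, 0, 0, 0]
    - [1, 0, 0, 0, 0, 0, 0]
    - [1, 0, 0, 0, 0, 0, 0]
    - [1, 0, 0, 0, 0, 0, 0]
    - [1, 0, 0, 0, 0, 0, 0]
    - [1, 0, 0, 0, 0, 0, 0]
    - [1, 0, 0, 0, 0, 0, 0]
    - [1, 0, 0, 0, 0, 0, 0]

```text
time_s: 29.55
eef_pos: [494.4, -60.5, 116.9]
ee_rot: [0.001, 0.176, 0.984, -0.001]
force: [-4.6, -1.3, 18.3]
grip_width: 0.0
grip_force: 9.1
```

18.3 N steady on the hard stop, with only 0.2 mm of give, so the cell is home. Next I'll refine the knob's yaw from the saved first pictures.

Run:
```python
from h import *
p=ctrl.capture('top');im=cv2.imread('pics/top0.png')
b=(250,150,290,200);S=6;c=im[b[1]:b[3],b[0]:b[2]]
g=cv2.resize(c.max(2),None,fx=S,fy=S,interpolation=cv2.INTER_CUBIC)
m=(g<120).astype(np.uint8);n,l,st,ce=cv2.connectedComponentsWithStats(m);k=l[int((177-b[1])*S),int((267-b[0])*S)];m=l==k
print(st[k]/S)
def pts(f):
    q=np.array([proj(p,np.array(X,float)) for X in f]);return cv2.convexHull(((q-[b[0],b[1]]+.5)*S).astype(np.int32))
def model(x,y,yaw,zk,hb):
    M=np.zeros(m.shape,np.uint8);c_,s=np.cos(yaw),np.sin(yaw)
    cv2.fillPoly(M,[pts([(x+u*c_-v*s,y+u*s+v*c_,z) for u in(-23,23) for v in(-7,7) for z in(zk-30,zk+12)])],1)
    a=np.linspace(0,6.28,30);cv2.fillPoly(M,[pts([(x+17*np.cos(t),y+17*np.sin(t),z) for t in a for z in(zk-30,zk-30-hb)])],1)
    return M>0
R=[]
for hb in(15,40):
 for yaw in np.radians(np.arange(-10,41,3)):
  for x in np.arange(564,577,2):
    for y in np.arange(-40,-29,1.5):
        M=model(x,y,yaw,131,hb);R.append(((M&m).sum()/(M|m).sum(),np.degrees(yaw),x,y,hb))
R.sort(reverse=True);print(np.round(R[:8],3))
_,yw,x,y,hb=R[0];M=model(x,y,np.radians(yw),131,hb)
o=cv2.cvtColor(g,cv2.COLOR_GRAY2BGR)
for mm,col in((m,(0,255,0)),(M,(0,0,255)),(model(570,-35,np.radians(18.3),131,40),(255,0,0))): cv2.drawContours(o,cv2.findContours(mm.astype(np.uint8),0,1)[0],-1,col,1)
cv2.imwrite('pics/m.png',cv2.resize(np.hstack([cv2.cvtColor(g,cv2.COLOR_GRAY2BGR),o]),None,fx=1.6,fy=1.6))
```

```text
[  10.66666667   11.83333333   15.5          27.33333333 1793.33333333]
[[  0.898  11.    572.    -38.5    40.   ]
 [  0.896  14.    572.    -38.5    40.   ]
 [  0.891  17.    572.    -38.5    40.   ]
 [  0.89    8.    570.    -37.     15.   ]
 [  0.886  11.    570.    -37.     15.   ]
 [  0.885  11.    570.    -38.5    15.   ]
 [  0.884  20.    572.    -38.5    40.   ]
 [  0.883   8.    572.    -37.     40.   ]]
```

View pics/m.png

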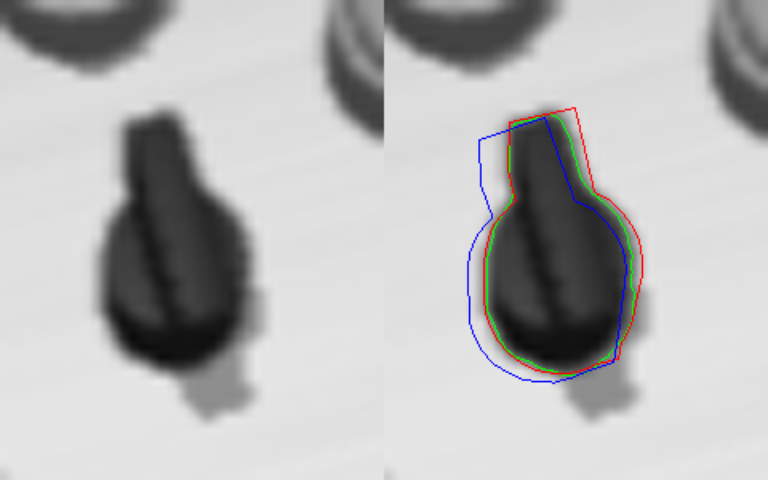

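In the overlay the knob bar at top (267,176) fits at about (571,-38) with a yaw of about 15°. I'll lift, move over it, and turn the gripper clockwise so that the wrist has room for the anticlockwise click.

Call:
send_rows:
  targets:
    - [1, 0, 0, -0.01, 0, 0, 0]
    - [1, 0, 0, -0.027, 0, 0, 0]
    - [1, 0, 0, -0.028, 0, 0, 0]
    - [-0.2, -0.0215, 0.0158, 0, 0, 0, 0]
    - [-0.2, -0.0215, 0.0158, 0, 0, 0, 0]
    - [-0.2, -0.0216, 0.0157, 0, 0, 0, 0]
    - [-0.2, 0, 0, 0, 0, 0, 0.18]
    - [-0.2, 0, 0, 0, 0, 0, 0.18]
    - [-0.2, 0, 0, 0, 0, 0, 0.18]
    - [-0.2, 0, 0, 0, 0, 0, 0.18]

```text
time_s: 30.85
eef_pos: [570.7, -37.9, 180.0]
ee_rot: [-0.001, 0.514, 0.858, -0.0]
force: [-0.3, -0.8, -0.4]
grip_width: 0.599
grip_force: 0.0
```

Call:
send_rows:
  targets:
    - [-0.2, 0, 0, 0, 0, 0, 0.18]
    - [-0.2, 0, 0, 0, 0, 0, 0.18]
    - [-0.2, 0, 0, 0, 0, 0, 0.18]
    - [-0.2, 0, 0, 0, 0, 0, 0.18]
    - [-0.2, 0, 0, 0, 0, 0, 0.18]
    - [-0.2, 0, 0, 0, 0, 0, 0.18]
    - [-0.2, 0, 0, 0, 0, 0, 0.18]
    - [-0.2, 0, 0, 0, 0, 0, 0.18]
    - [-0.2, 0, 0, 0, 0, 0, 0.18]
    - [-0.2, 0, 0, 0, 0, 0, 0.17]

```text
time_s: 32.1
eef_pos: [570.7, -37.9, 180.0]
ee_rot: [-0.0, 0.991, 0.136, -0.001]
force: [-0.2, -0.6, -0.9]
grip_width: 0.606
grip_force: 0.0
```

Run:
```python
from h import *
from scipy.spatial.transform import Rotation as Ro
N=['knob_grip','cell_center','head','cup_rim']
ps,os_=look(N,'side');s=ctrl.sense()
R=Ro.from_quat(s['ee_rot'],scalar_first=True).as_matrix()
print(s['time_s'],s['eef_pos'],np.round(R,3),s['grip_width'],s['joints'],os_)
print('y-axis yaw',np.degrees(np.arctan2(R[1,1],R[0,1])))
cv2.imwrite('pics/n.png',cv2.resize(ps['img'][130:250,195:325,::-1],(650,600),interpolation=3))
```

```text
32.35 [570.87683777 -37.97473573 180.23674292] [[ 0.961  0.277 -0.   ]
 [ 0.277 -0.961  0.   ]
 [-0.    -0.    -1.   ]] 0.5989639656211164 [-2.71169655e-01  4.58081295e-01  1.42547689e+00  1.11790508e-04
  1.25851410e+00  1.01850431e+00] {'knob_grip': [([261.8, 191.3], 0.79), ([262.7, 149.2], 0.6)], 'cell_center': [([243.5, 164.0], 0.75), ([229.5, 217.7], 0.64), ([187.5, 149.4], 0.51)], 'head': [([261.2, 217.5], 0.75)], 'cup_rim': [([227.3, 212.7], 0.91), ([222.7, 223.5], 0.73)]}
y-axis yaw -73.89484803073412
```

View pics/n.png

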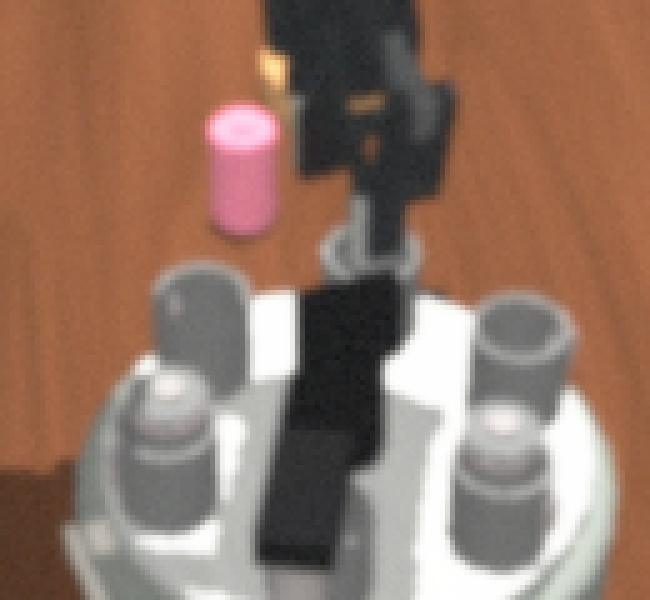

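The side view shows the loaded cell seated at crop (170,430), standing out about as far as the tested cell at (500,450). The open fingers at (380,230) are over the black knob bar. I'll go down and grip.

Call:
send_rows:
  targets:
    - [-0.2, 0, 0, 0.012, 0, 0, 0]
    - [-0.2, 0, 0, 0.012, 0, 0, 0]
    - [-0.2, 0, 0, 0.01, 0, 0, 0]
    - [-0.2, 0, 0, 0.008, 0, 0, 0]
    - [-0.2, 0, 0, 0.008, 0, 0, 0]
    - [-0.2, 0, 0, 0.008, 0, 0, 0]
    - [-0.2, 0, 0, 0.006, 0, 0, 0]
    - [-0.2, 0, 0, 0.002, 0, 0, 0]
    - [-0.2, 0, 0, 0, 0, 0, 0]
    - [-0.2, 0, 0, 0, 0, 0, 0]

```text
time_s: 33.6
eef_pos: [571.1, -38.1, 114.7]
ee_rot: [0.0, 0.99, 0.138, 0.0]
force: [0.2, -0.4, -0.5]
grip_width: 0.601
grip_force: 0.0
```

Call:
send_rows:
  targets:
    - [0.2, 0, 0, 0, 0, 0, 0]
    - [0.4, 0, 0, 0, 0, 0, 0]
    - [0.5, 0, 0, 0, 0, 0, 0]
    - [0.6, 0, 0, 0, 0, 0, 0]
    - [0.65, 0, 0, 0, 0, 0, 0]
    - [0.7, 0, 0, 0, 0, 0, 0]
    - [1, 0, 0, 0, 0, 0, 0]
    - [1, 0, 0, 0, 0, 0, 0]
    - [1, 0, 0, 0, 0, 0, 0]
    - [1, 0, 0, 0, 0, 0, 0]
  squeeze: 40

```text
time_s: 34.85
eef_pos: [571.2, -38.6, 114.5]
ee_rot: [0.0, 0.99, 0.138, 0.0]
force: [0.9, -4.8, -0.0]
grip_width: 0.155
grip_force: 39.0
```

Run:
```python
from rig import ctrl
s=ctrl.sense();print(s)
```

```text
{'time_s': 34.85, 'joints': array([-2.71840807e-01,  5.27774874e-01,  1.50073018e+00, -6.64655742e-04,
        1.11231724e+00,  1.02202530e+00]), 'dq': array([-0.00101944,  0.00061951, -0.00256887, -0.00017123, -0.00072526,
        0.00012309]), 'tau': array([  3.29740092, -48.1411314 , -22.3757869 ,   0.83848558,
         0.46206348,  -0.28357155]), 'eef_pos': array([571.18323865, -38.63657712, 114.54048338]), 'ee_rot': array([4.26967578e-04, 9.90408600e-01, 1.38168623e-01, 2.34312499e-04]), 'force': array([ 9.30339434e-01, -4.79102003e+00, -1.88544600e-03]), 'wrist_torque': array([-0.72255964, -0.06361409, -0.24001879]), 'grip_force': 38.95094275474548, 'grip_width': 0.15509189100540482}
```

Call:
send_rows:
  targets:
    - [1, 0, 0.0006, 0, 0, 0, -0.05]
    - [1, 0, 0, 0, 0, 0, -0.11]
    - [1, 0, 0, 0, 0, 0, -0.11]
    - [1, 0, 0, 0, 0, 0, -0.11]
    - [1, 0, 0, 0, 0, 0, -0.11]
    - [1, 0, 0, 0, 0, 0, -0.11]
    - [1, 0, 0, 0, 0, 0, -0.11]
    - [1, 0, 0, 0, 0, 0, -0.11]
    - [1, 0, 0, 0, 0, 0, -0.11]
    - [1, 0, 0, 0, 0, 0, -0.11]
  squeeze: 60

```text
time_s: 36.1
eef_pos: [571.0, -38.5, 114.6]
ee_rot: [-0.0, 0.789, 0.614, -0.0]
force: [-1.6, -1.5, 2.2]
grip_width: 0.151
grip_force: 59.3
```

Call:
send_rows:
  targets:
    - [1, 0, 0, 0, 0, 0, -0.007]
    - [1, 0, 0, 0, 0, 0, 0]
    - [1, 0, 0, 0, 0, 0, 0]
    - [1, 0, 0, 0, 0, 0, 0]
    - [1, 0, 0, 0, 0, 0, 0]
    - [1, 0, 0, 0, 0, 0, 0]
    - [1, 0, 0, 0, 0, 0, 0]
    - [1, 0, 0, 0, 0, 0, 0]
    - [1, 0, 0, 0, 0, 0, 0]
    - [1, 0, 0, 0, 0, 0, 0]

```text
time_s: 37.35
eef_pos: [571.0, -38.5, 114.6]
ee_rot: [-0.0, 0.789, 0.615, -0.0]
force: [-3.9, 0.4, 5.1]
grip_width: 0.157
grip_force: 59.6
```

Run:
```python
from h import *
from scipy.spatial.transform import Rotation as Ro
s=ctrl.sense();R=Ro.from_quat(s['ee_rot'],scalar_first=True).as_matrix()
print(s['time_s'],s['eef_pos'],s['force'],s['wrist_torque'],s['grip_width'],np.degrees(np.arctan2(R[1,1],R[0,1])))
```

```text
37.35 [570.97486182 -38.46727011 114.57865854] [-3.89999759  0.44934728  5.10613129] [-0.01140462  0.64609881 -0.21273063] 0.15665954455390232 -14.164589632248632
```

Turned 59.7°, with the same small residual torque as at the start click. I'll release and lift clear.

Call:
send_rows:
  targets:
    - [-0.2, 0, 0, 0, 0, 0, 0]
    - [-0.2, 0, 0, 0, 0, 0, 0]
    - [-0.2, 0, 0, 0, 0, 0, 0]
    - [-0.2, 0, 0, 0, 0, 0, 0]
    - [-0.2, 0, 0, -0.01, 0, 0, 0]
    - [-0.2, 0, 0, -0.02, 0, 0, 0]
    - [-0.2, 0, 0, -0.03, 0, 0, 0]
    - [-0.2, 0, 0, -0.04, 0, 0, 0]
    - [-0.2, 0, 0, -0.03, 0, 0, 0]
    - [-0.2, 0, 0, 0, 0, 0, 0]

```text
time_s: 38.6
eef_pos: [571.9, -38.8, 247.3]
ee_rot: [0.002, 0.789, 0.615, 0.002]
force: [0.1, 0.1, -0.7]
grip_width: 0.599
grip_force: 0.0
```

Call:
send_rows:
  targets:
    - [-0.2, -0.04, -0.02, -0.01, 0, 0, 0]
    - [-0.2, -0.04, -0.02, 0, 0, 0, 0]
    - [-0.2, -0.04, -0.02, 0, 0, 0, 0]
    - [-0.2, -0.04, -0.02, 0, 0, 0, 0]
    - [-0.2, -0.04, -0.02, 0, 0, 0, 0]
    - [-0.2, 0, 0, 0, 0, 0, 0]
    - [-0.2, 0, 0, 0, 0, 0, 0]
    - [-0.2, 0, 0, 0, 0, 0, 0]
    - [-0.2, 0, 0, 0, 0, 0, 0]
    - [-0.2, 0, 0, 0, 0, 0, 0]

```text
time_s: 39.85
eef_pos: [425.7, -208.0, 254.3]
ee_rot: [-0.0, 0.788, 0.615, -0.0]
force: [-0.1, -0.3, -1.3]
grip_width: 0.601
grip_force: 0.0
```

Run:
```python
from h import *
N=['knob_grip','cell_center','used_center']
pt,ot=look(N,'top');ps,os_=look(N,'side');s=ctrl.sense()
print(s['time_s'],s['eef_pos'],s['force'],ot,os_)
cv2.imwrite('pics/z.png',np.hstack([cv2.resize(q['img'][y:y+140,x:x+140,::-1],(400,400),interpolation=3) for q,x,y in((pt,200,120),(ps,195,140))]))
```

```text
40.25 [ 425.43961798 -208.29526943  254.39294177] [-0.10109517 -0.65662432 -0.12005506] {'knob_grip': [([267.1, 177.5], 0.56)], 'cell_center': [([120.7, 262.0], 0.87), ([168.4, 196.0], 0.73), ([305.6, 188.1], 0.4)], 'used_center': [([255.5, 142.3], 0.63), ([353.7, 149.8], 0.59)]} {'knob_grip': [([264.8, 188.6], 0.83)], 'cell_center': [([243.2, 166.4], 0.8), ([259.4, 243.0], 0.26)], 'used_center': [([310.5, 299.6], 0.79), ([299.8, 197.0], 0.62)]}
```

View pics/z.png

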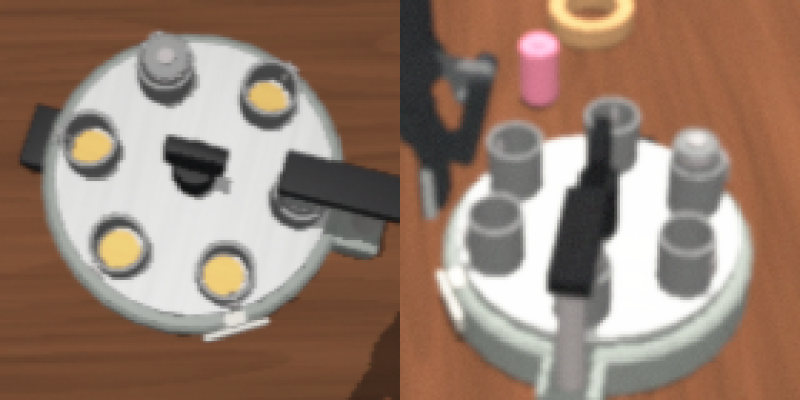

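The carousel has advanced exactly one click. The cell, showing grey with no brass, is now under the head at top crop (297,195). The tested cell has moved to (166,60), and an empty cup stands at the white mark. The other things are untouched and the arm is clear, so I'll hand the job in.

```bash
python3 -c "
from rig import ctrl
print(ctrl.finish_job())"
```

```text
the job is handed in; nothing more can be done
None
```

The job is handed in: the grey cell was pressed home at about 18 N, the carousel turned one click anticlockwise so the cell sits under the test head, and the arm is clear at about 40 s of the 72 s allowed.

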